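Push the carton between the bins into the row

TASK

One white carton has been left in front of the two small blue bins; in the row of cartons behind the bins one place, opposite the gap, is empty. Without taking it between the fingers, lifting or tipping it, push that carton along the counter with the outside of the fingers, through the narrow gap between the two bins, until it stands wholly behind them, square against the aluminium stop bar in the empty place. Leave the other stock where it is and take the hand clear at the end.

Things in the scene. Friction and masses are not known exactly. Their poses are not given: they have to be found in the camera images.
- bay: Fixed: two blue open bins side by side, stop bar behind. Origin on the counter in the middle of the gap; x points through the gap away from the robot to the bar (within 0.25 rad of world x), y left across it, z up. Each bin: 80 mm deep (x -40 to +40), 90 mm wide (|y| 38 to 128), 50 mm high; so the gap is 76 mm wide, 80 mm long.
- home (a point): Centre of the empty place, on the counter between the bins' rear and the stop bar, at bay x = +93 mm, y = 0 (axes as the bay's): the carton's origin belongs here. The fixed aluminium stop bar runs along y, 320 mm long and 30 mm high; its near face is 45 mm beyond this point. The carton's rear face is then 8 mm behind the bins.
- carton: The carton to push: loose white closed box, 90 mm long (its x), 70 mm wide (its y), 40 mm high, 0.18 to 0.35 kg. Origin at the centre of its underside, z up. Starts alone in front of the bins (bay x -150 to -125 mm, bay y within 60 mm), turned up to 0.5 rad from bay x; it goes through the gap lengthwise, 3 mm clear each side.
- stock_left: Bystander: carton of the same kind and size, loose, already standing in the row behind the left bin against the stop bar, centre at about bay y +105 mm. Origin at the centre of its underside.
- stock_right: Bystander: the same behind the right bin, at about bay y -105 mm. Origin at the centre of its underside.
- brown_box: Bystander: brown cardboard box 60 x 50 x 55 mm, loose, outside one of the bins (about 190 mm to one side of the gap). Origin at the centre of its underside.
- sealant_jar: Bystander: upright jar, 56 mm across and 75 mm high, loose, about 190 mm to the other side of the gap from the brown box. Origin at the centre of its underside.
- flange: Bystander: flat steel ring 72 mm across, 14 mm high, lying on the counter about 215 mm to one side of the carton's start area. Origin at the centre of its underside.
- tee: Bystander: brass pipe tee, 60 mm long, 34 mm high, lying loose about 215 mm to the other side. Origin on the counter under its middle.
- wrench: Bystander: wrench lying loose on the counter about 310 mm to the right of the gap line. Origin on the counter under it.
Things that resemble listed ones, but are neither listed nor needed, are in the scene too. What is shaped like the carton but green or pink is not meant.

How it is judged:
By the outcome, as a careful person would: the job done as asked, in the order asked, and still so for the second after the job is handed in, with the robot touching nothing.
It also fails if it takes over 64 s, if anything falls off the work surface, if the arm or the gripper's body presses on something with over 40 N, if the wrist force passes 120 N, or if a joint passes its speed limit or range.

ROBOT

A 6-joint arm with a two-finger parallel gripper is mounted at the origin on the work surface. World frame = base frame: x ahead of the robot, y to its left, z up, the work surface at z = 0. Lengths are in m, angles in rad, forces in N, time in s.
With the tool pointing down it reaches from about 0.35 to 1 m from the base axis. Payload 7.1 kg.
Tool frame: the origin (TCP) lies midway between the tips of the shut fingers; the grasp point (between the pads) lies 19 mm behind it; z points along the fingers, y is the line along which they close (so a half turn about z gives the same grasp; the last joint's range is limited). The gripper opens to 85 mm and grips with 20 to 120 N. Pads are 22 mm wide; open, the fingers measure 114 mm over their backs; the gripper's body (76 mm by 85 mm) begins 54 mm behind the grasp point. The pads swing forward as they close: fully open they stand 13 mm farther back than shut.
Start: joints at [-1.21, 0.423, 1.63, -0, 1.089, -0.019], TCP at [0.232, -0.58, 0.194] pointing down, gripper open.
Joint ranges: [-3, 3], [-0.9, 2.11], [0.09, 2.58], [-1.31, 4.45], [0.11, 2.69], [-2.54, 2.54]. Speed limits (rad/s): [2.39, 2.39, 3.01, 3.14, 3.14, 3.14].

INTERFACE

Orientations are given as a unit quaternion [x, y, z, w].
In Python, from workcell import get_state, optics, job gives the robot as it stands. The module is installed in compiled form; this text tells all that it offers.
- The arm moves only by the tool arm_command, never from a script. Its argument "steps" is a list of rows, each a list of 3 entries, a list of its own where there are three numbers: the finger opening in cm, from 0 to 8.54, then the shift along the tool's x, y, z in cm, then the turn about the tool's z in degrees. In form: [[claw, [x, y, z], twist], ...]. A call has 1 to 20 rows; each row is the pose to reach, as a shift and turn from the pose commanded when the call began, along the tool's axes at that moment; what a row does not reach only later rows make up. A row lasts 1/8 s, in which the tool goes at most 62.5 mm and 10.7 degrees, less where a joint would pass 70% of its speed; a pose out of reach is approached as far as the arm can. A call with a gripper value outside its range is refused whole. The fingers move at their own pace and stop on an object; "force" is the grip in N (left out, the last holds). Time passes only in rows, so rows that repeat a pose let the fingers close. It gives the time, the measured TCP pose, the force, the opening and the grip force at its end, in the units of the state.
- get_state(): the state, without advancing time (a new reading comes with each control period).
- optics.read_camera(name): name is "scene" or "top" or "wrist"; returns a dict with "color" (400x640x3 uint8, red, green, blue), "z_map" (400x640 float32, m along the optical axis (not along the pixel's ray), 0 where there is no reading), "fov_y" (degrees; the focal length in pixels is half the picture's height over the tangent of half this angle, whatever the lens; pixels are square), "cx", "cy" (the principal point, pixels), "dist" ([k1, k2, p1, p2, k3] as OpenCV has them; the pictures are not rectified), "extrinsics" (4x4, takes a point from camera to world coordinates); the wrist camera has in their place "tool_from_camera" (4x4, takes a point from camera to tool coordinates, whose origin is the TCP and whose axes are the flange's). Camera axes: x right, y down, z forward; pixel columns grow to the right and rows downward; lengths in m; the calibration is good to about 2 mm. A picture is of the moment at which its call begins: read the wrist's pose just before it.
- job.hand_in(): hands the job in; it is judged then, once.
The state is a dict: "time": time; "joint_pos": joint angles; "qvel": joint speeds; "joint_torque": joint torques, N m; "ee_pos": TCP position; "ee_rot": TCP orientation; "contact_force": force on the tool from outside, world axes, zero at the start; "torque": the same for the moment, N m; "width": opening from 0.0 (shut) to 1.0 (fully open); "gripper_force": force on a finger pad.
Only numpy, scipy, OpenCV 4.12 (cv2) and the standard library are available. Lean on these libraries where they do the work, as an engineer would, in place of code of your own. Each camera call takes 0.05 s, during which the arm holds its last target. There are 200 camera calls.

## Working session

There is one attempt and no reset: what is moved stays moved. The work goes in short steps, Python scripts to look and compute and a tool call to move; the robot and the scene stay as the last step left them, time stands still between calls to the robot, and variables do not carry over. Pictures are saved under pics/ and viewed, at most 14 in all, crops included, and the job is handed in when it is done.

Besides the shell and the picture viewer there is one more tool, called after "Emit:" as name(argument=value, ...), one argument or row to a line, values as JSON. arm_command: Moves the arm, as the interface text tells. Its arguments: {"type":"object","properties":{"steps":{"type":"array","items":{"type":"array"}},"force":{"type":"number"}},"required":["steps"]}

```bash
mkdir -p pics; cat > h.py <<'E'
import numpy as np, cv2
from workcell import get_state, optics, job
def cam(n):
    s=get_state(); d=optics.read_camera(n)
    f=200/np.tan(np.radians(d['fov_y'])/2)
    d['K']=np.array([[f,0,d['cx']],[0,f,d['cy']],[0,0,1.]]); d['state']=s
    if 'extrinsics' in d: d['T']=np.array(d['extrinsics'])
    else:
        from scipy.spatial.transform import Rotation as R
        M=np.eye(4); M[:3,:3]=R.from_quat(s['ee_rot']).as_matrix(); M[:3,3]=s['ee_pos']; d['T']=M@np.array(d['tool_from_camera'])
    return d
def cloud(d):
    v,u=np.mgrid[0:400,0:640]
    p=cv2.undistortPoints(np.stack([u,v],-1).reshape(-1,1,2).astype(np.float64),d['K'],np.array(d['dist'],float)).reshape(400,640,2)
    z=d['z_map'][...,None]; P=np.concatenate([p*z,z],-1)
    W=P@d['T'][:3,:3].T+d['T'][:3,3]; W[d['z_map']==0]=np.nan
    return W
def save(n,im): cv2.imwrite('pics/'+n,cv2.cvtColor(im,cv2.COLOR_RGB2BGR))
E
python3 - <<'E'
from h import *
s=get_state(); print(s['time'],s['ee_pos'],s['ee_rot'],s['width'])
d=cam('top'); save('top1.png',d['color']); W=cloud(d)
np.savez('top1.npz',W=W,c=d['color'])
print(d['T'].round(3),np.nanpercentile(W[...,2],[1,50,99]))
for n in ['scene']: save(n+'1.png',cam(n)['color'])
E
```

```text
0.0 [ 0.23151412 -0.57987058  0.19331787] [ 9.82026045e-01  1.88743806e-01 -1.23412229e-04 -7.78902906e-04] 0.997494290050325
[[ 0.022 -0.989  0.148  0.381]
 [-0.999 -0.026 -0.026 -0.015]
 [ 0.029 -0.147 -0.989  1.079]
 [ 0.     0.     0.     1.   ]] [-7.50939715e-01  4.70569383e-04  1.07999897e-01]
```

View pics/top1.png

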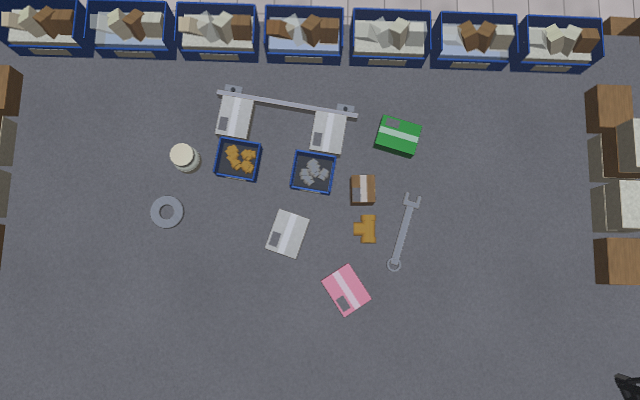

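View pics/scene1.png

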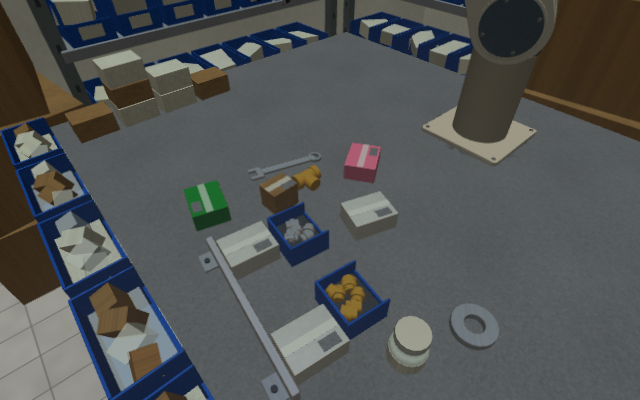

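The top view shows the white carton at about (288,233), the bins at (238,160) and (313,172), the stock at (235,116) and (328,131), and the bar running from (218,93) to (357,116). Next I'll fit rectangles.

```bash
cat >> h.py <<'E'
def rect(W,c,box,zlo,zhi,color):
    u0,v0,u1,v1=box; w=W[v0:v1,u0:u1].reshape(-1,3); k=c[v0:v1,u0:u1].reshape(-1,3).astype(int)
    m=(w[:,2]>zlo)&(w[:,2]<zhi)&color(k); q=w[m]
    r=cv2.minAreaRect((q[:,:2]*1000).astype(np.float32)); return q,r
white=lambda k:(k.min(1)>100)&(np.ptp(k,axis=1)<40)
blue=lambda k:(k[:,2]>k[:,0]+30)
anyc=lambda k:k[:,0]>-1
E
python3 - <<'E'
from h import *
f=np.load('top1.npz');W,c=f['W'],f['c']
for n,b,lo,hi,col in [('carton',(255,198,320,268),.03,.05,anyc),('binL',(205,130,268,188),.042,.06,blue),('binR',(285,145,340,200),.042,.06,blue),('stL',(210,95,258,142),.034,.05,anyc),('stR',(305,108,352,157),.034,.05,anyc),('bar',(210,80,365,125),.02,.034,anyc),('box',(345,168,380,208),.045,.07,anyc),('jar',(160,135,205,178),.06,.09,anyc),('tee',(345,205,382,250),.01,.05,anyc),('flange',(140,190,190,235),.007,.03,anyc),('pink',(315,255,378,322),.03,.06,anyc)]:
    q,r=rect(W,c,b,lo,hi,col); print(n,len(q),np.median(q[:,2]).round(3),np.round(r[0]),np.round(r[1]),round(r[2],1))
E
```

```text
carton 1402 0.04 [462.  36.] [70. 90.] 72.4
binL 246 0.049 [622. 149.] [91. 80.] 80.9
binR 225 0.049 [598. -15.] [90. 80.] 81.6
stL 1324 0.04 [711. 158.] [ 78. 109.] 88.3
stR 1346 0.04 [681. -45.] [ 75. 108.] 78.3
bar 797 0.029 [725.  49.] [317.  68.] 81.8
box 667 0.055 [ 560. -123.] [59. 50.] 0.9
jar 474 0.075 [618. 258.] [49. 49.] 87.7
tee 531 0.029 [ 489. -130.] [86. 52.] 5.2
flange 712 0.014 [504. 299.] [71. 71.] 37.9
pink 1452 0.04 [346. -91.] [90. 70.] 34.2
```

Emit:
arm_command(
  steps=[
    [5,[40.3,-41.9,0],-59.8],
    [5,[40.3,-41.9,0],-59.8],
    [5,[40.3,-41.9,0],-59.8],
    [5,[40.3,-41.9,0],-59.8],
    [5,[40.3,-41.9,0],-59.8],
    [5,[40.3,-41.9,0],-59.8],
    [5,[40.3,-41.9,0],-59.8],
    [5,[40.3,-41.9,0],-59.8],
    [5,[40.3,-41.9,0],-59.8],
    [5,[40.3,-41.9,0],-59.8],
    [5,[40.3,-41.9,0],-59.8],
    [5,[40.3,-41.9,0],-59.8],
    [5,[40.3,-41.9,0],-59.8],
    [5,[40.3,-41.9,0],-59.8],
    [5,[40.3,-41.9,0],-59.8],
    [5,[40.3,-41.9,0],-59.8],
  ],
)

```text
time: 2.1
ee_pos: [0.4506, -0.0421, 0.1941]
ee_rot: [0.757, 0.653, 0.0, 0.0]
contact_force: [-0.2, -0.1, -0.1]
width: 0.582
gripper_force: 0.0
```

```bash
python3 - <<'E'
from h import *
d=cam('wrist'); save('w1.png',d['color']); W=cloud(d); print(np.nanpercentile(W[...,2],[1,50,99]))
print(np.array(d['tool_from_camera']).round(3))
f=W
print(W[::80,::80].round(3).tolist())
E
```

```text
[-0.00160531  0.00070483  0.32006901]
[[-0.    -0.954 -0.301  0.077]
 [ 1.     0.    -0.001 -0.   ]
 [ 0.001 -0.301  0.954 -0.18 ]
 [ 0.     0.     0.     1.   ]]
[[[0.141, 0.179, 0.002], [0.229, 0.161, 0.002], [0.313, 0.146, 0.0], [0.395, 0.132, 0.001], [0.475, 0.119, 0.001], [0.556, 0.108, 0.0], [0.638, 0.098, -0.001], [0.723, 0.088, -0.001]], [[0.109, 0.101, 0.003], [0.203, 0.084, 0.002], [0.291, 0.069, -0.001], [0.378, 0.055, 0.0], [0.463, 0.041, 0.04], [0.549, 0.03, -0.001], [0.63, 0.019, 0.014], [0.726, 0.006, 0.0]], [[0.082, 0.015, 0.013], [0.171, -0.002, 0.001], [0.267, -0.017, 0.001], [0.359, -0.031, 0.001], [0.45, -0.045, -0.002], [0.542, -0.058, -0.0], [0.62, -0.063, 0.031], [0.703, -0.073, 0.039]], [[0.034, -0.082, 0.012], [0.133, -0.101, 0.002], [0.237, -0.115, 0.001], [0.35, -0.113, 0.04], [0.436, -0.145, -0.0], [0.534, -0.16, 0.0], [0.635, -0.175, 0.001], [0.71, -0.168, 0.04]], [[-0.041, -0.206, 0.001], [0.084, -0.219, 0.001], [0.406, -0.024, 0.294], [0.432, -0.023, 0.3], [0.418, -0.265, -0.001], [0.475, -0.029, 0.3], [0.5, -0.039, 0.293], [0.752, -0.32, -0.001]]]
```

View pics/w1.png

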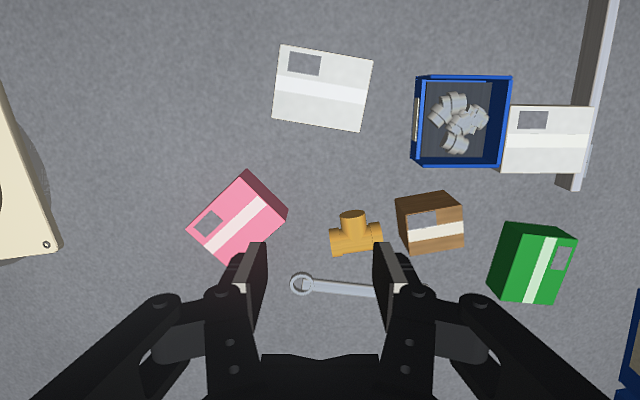

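The wrist view shows the carton at about (322,88), ahead of the hand. The counter under the fingers is clear: pink's corner at (288,212) and the tee at (355,235) are both out of the way.

Emit:
arm_command(
  steps=[
    [5,[0,0.8,6],0],
    [5,[0,0.8,12],0],
    [5,[0,0.8,16],0],
    [5,[0,0.8,18.6],0],
    [5,[0,0.8,18.6],0],
    [5,[1.5,0.8,18.6],0],
    [5,[3,0.8,18.6],0],
    [5,[4,0.8,18.6],0],
    [5,[5,0.8,18.6],0],
    [5,[6,0.8,18.6],0],
    [5,[7,0.8,18.6],0],
    [5,[7.8,0.8,18.6],0],
    [5,[7.8,0.8,18.6],0],
  ],
)

```text
time: 3.78
ee_pos: [0.4701, 0.0346, 0.0081]
ee_rot: [0.757, 0.653, -0.0, -0.0]
contact_force: [-0.3, 0.2, -0.3]
width: 0.589
gripper_force: 0.0
```

```bash
cat >> h.py <<'E'
def bayrects(n='top'):
    from scipy.spatial.transform import Rotation as R
    d=cam(n);W=cloud(d);c=d['color'];return d,W,c
def tobay(p,o=(610,67),a=-0.146):
    p=np.array(p)-o; return np.array([p[0]*np.cos(a)+p[1]*np.sin(a),-p[0]*np.sin(a)+p[1]*np.cos(a)])
E
python3 - <<'E'
from h import *
d,W,c=bayrects(); save('top2.png',c[60:330,130:450].repeat(2,0).repeat(2,1))
E
```

```text
(no output)
```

View pics/top2.png

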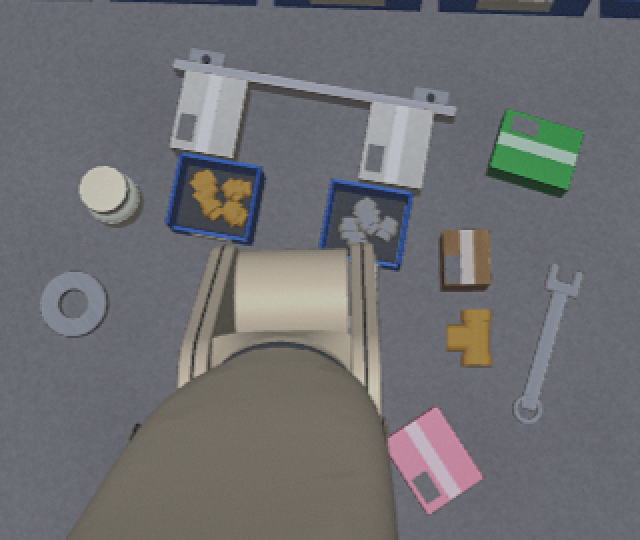

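The arm hides the carton in the top view, and the bystanders haven't moved. I'll look with the wrist camera.

```bash
python3 - <<'E'
from h import *
d,W,c=bayrects('wrist'); save('w2.png',c); np.savez('w2.npz',W=W,c=c)
E
```

```text
(no output)
```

View pics/w2.png

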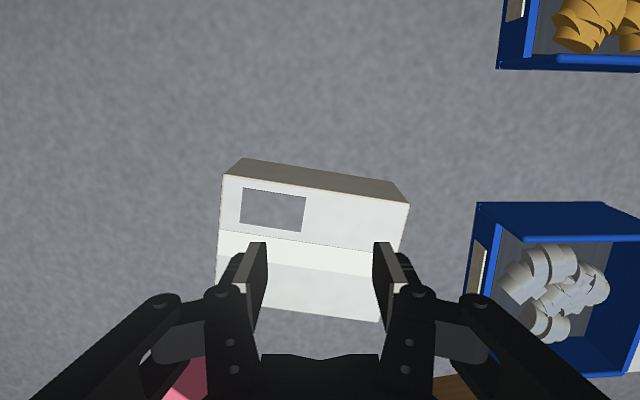

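```bash
python3 - <<'E'
from h import *
f=np.load('w2.npz');W,c=f['W'],f['c'];s=get_state();print(s['ee_pos'],s['time'],s['contact_force'])
for u,v in [(228,180),(404,208),(320,240),(320,315),(350,318),(225,300),(320,130),(255,270),(262,250),(385,250),(478,205),(500,65)]: print(u,v,W[v,u].round(3),tobay(W[v,u,:2]*1000).round())
print('tcp',tobay(s['ee_pos'][:2]*1000))
E
```

```text
[0.46990458 0.03408967 0.00804166] 3.875 [-0.35654437 -1.06209697 -0.21638706]
228 180 [0.433 0.076 0.04 ] [-177.  -17.]
404 208 [0.513 0.05  0.04 ] [-93. -31.]
320 240 [0.471 0.04  0.041] [-134.  -47.]
320 315 [ 0.46  -0.036 -0.001] [-134. -124.]
350 318 [ 0.48  -0.009  0.039] [-117.  -94.]
225 300 [0.441 0.05  0.097] [-165.  -42.]
320 130 [0.478 0.088 0.001] [-134.    1.]
255 270 [0.446 0.047 0.075] [-159.  -43.]
262 250 [0.446 0.047 0.058] [-159.  -43.]
385 250 [0.499 0.04  0.06 ] [-106.  -43.]
478 205 [0.566 0.03  0.003] [-39. -43.]
500 65 [0.577 0.109 0.005] [-39.  36.]
tcp [-133.81707267  -52.94153839]
```

The depths say the carton hasn't moved, and the fingertips read about 5 cm high even though the TCP reports z=0.008. I'll check from the scene camera.

```bash
python3 - <<'E'
from h import *
d,W,c=bayrects('scene'); s=get_state(); print(s['ee_pos'],s['width'])
Ti=np.linalg.inv(d['T'])
P=np.array([s['ee_pos'],s['ee_pos']+np.array([0,0,.043])])
uv=cv2.projectPoints(P@Ti[:3,:3].T+Ti[:3,3],np.zeros(3),np.zeros(3),d['K'],np.array(d['dist'],float))[0].reshape(-1,2); print(uv)
u,v=uv[0].astype(int); a,b=max(v-90,0),max(u-100,0)
cr=c[a:a+140,b:b+200]; print(a,b); save('s2.png',cv2.resize(cr,None,fx=4,fy=4,interpolation=cv2.INTER_CUBIC)); np.savez('s2.npz',W=W,c=c,o=(a,b))
E
```

```text
[0.46990873 0.0339414  0.00804264] 0.5835969942102838
[[364.23470428 220.30797821]
 [365.99986511 204.67502707]]
130 264
```

View pics/s2.png

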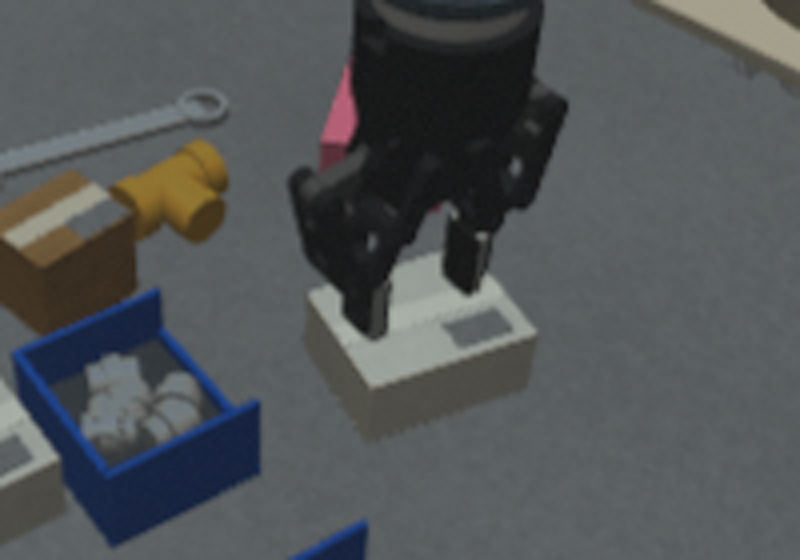

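```bash
python3 - <<'E'
from h import *
f=np.load('s2.npz');W=f['W'];o=f['o']
for x,y in [(368,330),(380,325),(380,310),(352,320),(372,345),(470,285),(480,270),(455,280),(470,300)]:
    p=W[o[0]+y//4,o[1]+x//4]; print(x,y,p.round(3),tobay(p[:2]*1000).round())
f=np.load('w2.npz');W=f['W']
for u,v in [(258,242),(262,244),(262,240),(382,244),(247,246)]: print(u,v,W[v,u].round(3),tobay(W[v,u,:2]*1000).round())
E
```

```text
368 330 [0.501 0.038 0.055] [-104.  -45.]
380 325 [0.499 0.043 0.059] [-107.  -40.]
380 310 [0.5   0.043 0.07 ] [-106.  -40.]
352 320 [0.508 0.034 0.062] [-96. -48.]
372 345 [0.496 0.037 0.041] [-108.  -46.]
470 285 [0.446 0.05  0.057] [-160.  -41.]
480 270 [0.44  0.051 0.065] [-166.  -40.]
455 280 [0.444 0.039 0.051] [-160.  -52.]
470 300 [0.441 0.048 0.042] [-164.  -43.]
258 242 [0.444 0.049 0.054] [-162.  -42.]
262 244 [0.446 0.048 0.053] [-160.  -43.]
262 240 [0.443 0.044 0.041] [-162.  -47.]
382 244 [0.499 0.04  0.054] [-106.  -43.]
247 246 [0.435 0.042 0.041] [-170.  -51.]
```

Both cameras put the real fingertips about 44 mm above the reported TCP, so the fingers passed just over the carton. I'll back off and come down lower.

Emit:
arm_command(
  steps=[
    [5,[0,0,-2],0],
    [5,[-4,0,-2],0],
    [5,[-8,0,-2],0],
    [5,[-8,0,0],0],
    [5,[-8,0,2],0],
    [5,[-8,0,3],0],
    [5,[-8,0,3.5],0],
    [5,[-8,0,3.5],0],
  ],
)

```text
time: 4.92
ee_pos: [0.4583, -0.045, -0.0269]
ee_rot: [0.757, 0.653, -0.0, -0.0]
contact_force: [-0.6, 0.8, 0.0]
width: 0.582
gripper_force: 0.0
```

```bash
python3 - <<'E'
from h import *
d,W,c=bayrects('wrist');s=d['state'];print(s['ee_pos'],s['contact_force'],tobay(s['ee_pos'][:2]*1000))
for u,v in [(258,242),(262,244),(262,238),(262,230),(262,220),(382,244),(382,230),(320,150)]: print(u,v,W[v,u].round(3),tobay(W[v,u,:2]*1000).round())
E
```

```text
[ 0.45827163 -0.0449946  -0.02691114] [-0.58755754  0.78799438  0.00249491] [-133.82093493 -132.87681113]
258 242 [ 0.432 -0.031  0.017] [-162. -123.]
262 244 [ 0.434 -0.031  0.02 ] [-160. -122.]
262 238 [ 0.43  -0.037  0.001] [-163. -129.]
262 230 [ 0.431 -0.032  0.   ] [-163. -124.]
262 220 [ 0.432 -0.027 -0.   ] [-163. -119.]
382 244 [ 0.487 -0.039  0.02 ] [-106. -122.]
382 230 [ 0.49  -0.041  0.   ] [-102. -125.]
320 150 [0.467 0.011 0.04 ] [-134.  -77.]
```

Emit:
arm_command(
  steps=[
    [5,[0.5,0,0.4],0],
    [5,[1.5,0,0.4],0],
    [5,[2.2,0,0.4],0],
    [5,[2.9,0,0.4],0],
    [5,[3.6,0,0.4],0],
    [5,[4.3,0,0.4],0],
    [5,[5,0,0.4],0],
    [5,[5.7,0,0.4],0],
    [5,[6.4,0,0.4],0],
    [5,[7.1,0,0.4],0],
    [5,[7.7,0,0.4],0],
    [5,[8.2,0,0.4],0],
    [5,[8.5,0,0.4],0],
    [5,[8.5,0,0.4],0],
  ],
)

```text
time: 6.72
ee_pos: [0.4708, 0.0394, -0.031]
ee_rot: [0.757, 0.653, 0.0, -0.0]
contact_force: [0.2, 0.5, 0.5]
width: 0.584
gripper_force: 0.0
```

```bash
cat >> h.py <<'E'
def carton(W,c,zlo=.034,zhi=.046,cx=-140,cy=0,r=80):
    p=W.reshape(-1,3); k=c.reshape(-1,3).astype(int); a=-.146
    q=p[:,:2]*1000-(610,67); b=np.c_[q[:,0]*np.cos(a)+q[:,1]*np.sin(a),-q[:,0]*np.sin(a)+q[:,1]*np.cos(a)]
    m=(p[:,2]>zlo)&(p[:,2]<zhi)&(abs(b[:,0]-cx)<r)&(abs(b[:,1]-cy)<r)&white(k)
    return b[m], cv2.minAreaRect(b[m].astype(np.float32))
E
python3 - <<'E'
from h import *
d,W,c=bayrects('wrist');s=d['state'];print(s['ee_pos'],s['contact_force'],tobay(s['ee_pos'][:2]*1000))
b,r=carton(W,c,cx=-134,cy=0); print(len(b),r,b.min(0),b.max(0))
# far edge line fit & bins
far=[]
for x in range(-170,-95,8):
    m=abs(b[:,0]-x)<4
    if m.sum()>5: far.append((x,b[m,1].max(),b[m,1].min()))
print(np.round(far))
save('w3.png',c)
E
```

```text
[ 0.47083046  0.03939847 -0.03095329] [0.18494425 0.53518865 0.49729316] [-133.67338014  -47.5545182 ]
50257 ((-146.33876037597656, -4.303459167480469), (90.74420928955078, 74.5006103515625), 0.03579191491007805) [-191.70783033  -41.56381736] [-100.95731204   32.94116266]
[[-170.   33.  -37.]
 [-162.   33.  -42.]
 [-154.   33.  -37.]
 [-146.   33.  -37.]
 [-138.   33.  -37.]
 [-130.   33.  -37.]
 [-122.   33.  -37.]
 [-114.   33.  -37.]
 [-106.   33.  -40.]
 [ -98.   32.  -35.]]
```

View pics/w3.png

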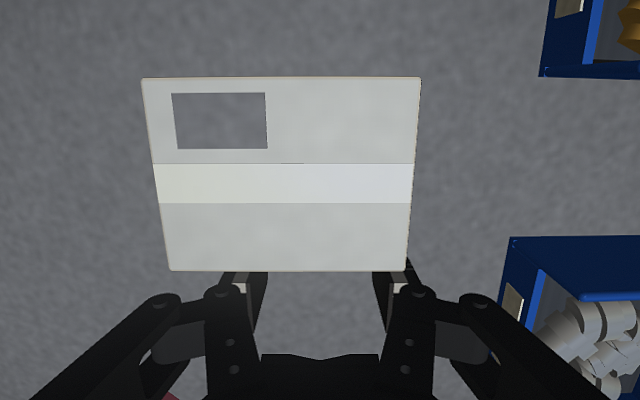

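The carton is now square to the bay, from bay y -37 to +33 mm, so its centre is at about -2. I'll check the bin gap faces in this same camera view.

```bash
python3 - <<'E'
from h import *
d,W,c=bayrects('wrist')
p=W.reshape(-1,3);k=c.reshape(-1,3).astype(int)
b=np.array(tobay((p[:,:2]*1000).T.reshape(2,-1).T.T.T[:, :].T if 0 else np.zeros(2))) if 0 else None
a=-.146;q=p[:,:2]*1000-(610,67); b=np.c_[q[:,0]*np.cos(a)+q[:,1]*np.sin(a),-q[:,0]*np.sin(a)+q[:,1]*np.cos(a)]
m=blue(k)&(p[:,2]>.046)&(p[:,2]<.054)&(b[:,0]>-60)
for lo in range(-45,5,6):
    n=m&(abs(b[:,0]-lo)<3); L=b[n&(b[:,1]>0),1]; R=b[n&(b[:,1]<0),1]
    print(lo,len(L),len(R),L.min().round(1) if len(L) else '',R.max().round(1) if len(R) else '')
E
```

```text
-45 0 0  
-39 107 135 34.7 -40.4
-33 0 207  -39.8
-27 0 201  -40.5
-21 0 191  -40.4
-15 0 115  -40.5
-9 0 0  
-3 0 0  
3 0 0
```

In the same view the gap runs from about -40.4 to +35, so its centre is at -2.4 and the carton is already lined up. I'll retreat, turn 90° and go behind it.

Emit:
arm_command(
  steps=[
    [5,[-1.5,0,0],0],
    [5,[-4,0,0],0],
    [4,[-4,0,-5],0],
    [3,[-4,-1,-10],10],
    [3,[0,-4,-12],20],
    [3,[4.5,-9.6,-12],30],
    [3,[4.5,-9.6,-12],40],
    [3,[4.5,-9.6,-12],50],
    [3,[4.5,-9.6,-12],60],
    [3,[4.5,-9.6,-12],70],
    [3,[4.5,-9.6,-12],80],
    [3,[4.5,-9.6,-12],90],
    [3,[4.5,-9.6,-12],90],
    [3,[4.5,-9.6,-12],90],
    [3,[4.5,-9.6,-12],90],
  ],
)

```text
time: 8.7
ee_pos: [0.3824, 0.0974, 0.0891]
ee_rot: [0.997, -0.073, -0.0, 0.0]
contact_force: [0.4, -0.3, -0.0]
width: 0.349
gripper_force: 0.0
```

```bash
cat >> h.py <<'E'
def report(cx,cy,r=80):
    d,W,c=bayrects('wrist');s=d['state'];print('tcp',tobay(s['ee_pos'][:2]*1000).round(1),s['ee_pos'][2].round(4),s['contact_force'].round(1),s['joint_pos'].round(2))
    R=s['ee_rot']; print('yaw-bay deg',np.degrees(2*np.arctan2(R[1],R[0])+.146).round(2))
    b,rr=carton(W,c,cx=cx,cy=cy,r=r); print(len(b),rr)
    for x in range(cx-r,cx+r,10):
        n=abs(b[:,0]-x)<5
        if n.sum()>20: print('x',x,np.percentile(b[n,1],[.5,99.5]).round(1),end=' ')
    print()
    p=W.reshape(-1,3);k=c.reshape(-1,3).astype(int);a=-.146;q=p[:,:2]*1000-(610,67); b=np.c_[q[:,0]*np.cos(a)+q[:,1]*np.sin(a),-q[:,0]*np.sin(a)+q[:,1]*np.cos(a)]
    m=blue(k)&(p[:,2]>.046)&(p[:,2]<.054)&(b[:,0]>-60)&(b[:,0]<60)
    for lo in range(-40,45,20):
        n=m&(abs(b[:,0]-lo)<8); L=b[n&(b[:,1]>0),1]; R=b[n&(b[:,1]<0),1]
        print('bin',lo,L.min().round(1) if len(L) else '',R.max().round(1) if len(R) else '')
    return d,W,c
E
python3 - <<'E'
from h import *
d,W,c=report(-146,-2); save('w4.png',c)
E
```

```text
tcp [-229.7   -3. ] 0.0891 [ 0.4 -0.3 -0. ] [ 0.22  0.27  2.19 -0.    0.67  1.94]
yaw-bay deg 0.02
14990 ((-146.53573608398438, -1.9592857360839844), (70.47323608398438, 90.50536346435547), 89.83307647705078)
x -196 [-35.1  16.1] x -186 [-36.5  32.7] x -176 [-36.7  32.5] x -166 [-36.5  32.6] x -156 [-36.6  32.7] x -146 [-36.9  32.7] x -136 [-36.4  32.7] x -126 [-36.1  32.2] x -116 [-36.4  32.4] x -106 [-36.6  32.5] 
bin -40  
bin -20  
bin 0  
bin 20  
bin 40
```

View pics/w4.png

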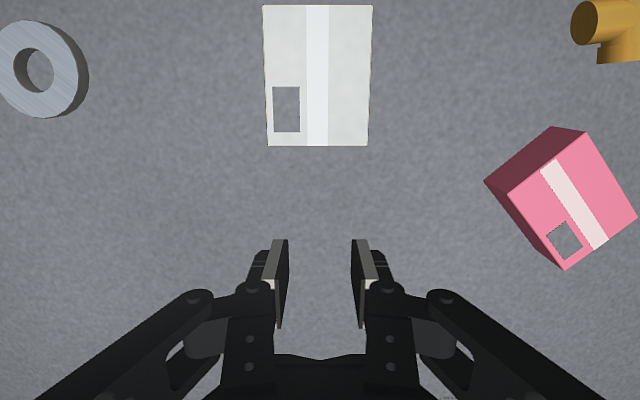

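Emit:
arm_command(
  steps=[
    [3,[0,0,6],0],
    [3,[0,0,11],0],
    [3,[0,0,12],0],
    [3,[0.8,-0.1,12],0],
    [3,[1.6,-0.1,12],0],
    [3,[2.2,-0.1,12],0],
    [3,[2.8,-0.1,12],0],
    [3,[3.4,-0.1,12],0],
    [3,[4,-0.1,12],0],
    [3,[4.6,-0.1,12],0],
    [3,[5.2,-0.1,12],0],
    [3,[5.8,-0.1,12],0],
    [3,[6.4,-0.1,12],0],
    [3,[7,-0.1,12],0],
    [3,[7.5,-0.1,12],0],
    [3,[7.8,-0.1,12],0],
    [3,[7.8,-0.1,12],0],
  ],
)

```text
time: 10.88
ee_pos: [0.4604, 0.0872, -0.0308]
ee_rot: [0.997, -0.074, 0.001, -0.0]
contact_force: [0.4, -0.1, 0.5]
width: 0.348
gripper_force: 0.0
```

```bash
python3 - <<'E'
from h import *
d,W,c=report(-100,-2); save('w5.png',c)
E
```

```text
tcp [-151.    -1.8] -0.0308 [ 0.4 -0.1  0.5] [ 0.16  0.6   2.07 -0.    0.46  1.88]
yaw-bay deg -0.08
54812 ((-106.2218017578125, -2.1006736755371094), (70.45719909667969, 112.46399688720703), 89.7069320678711)
x -140 [-36.2  32.2] x -130 [-36.3  32.1] x -120 [-36.3  32.1] x -110 [-36.4  32.1] x -100 [-36.4  32.1] x -90 [-36.5  31.9] x -80 [-36.6  31.9] x -70 [-36.7  31.9] x -60 [-36.5  31.9] x -50 [-36.6  31.9] 
bin -40  
bin -20  
bin 0  
bin 20  
bin 40
```

View pics/w5.png

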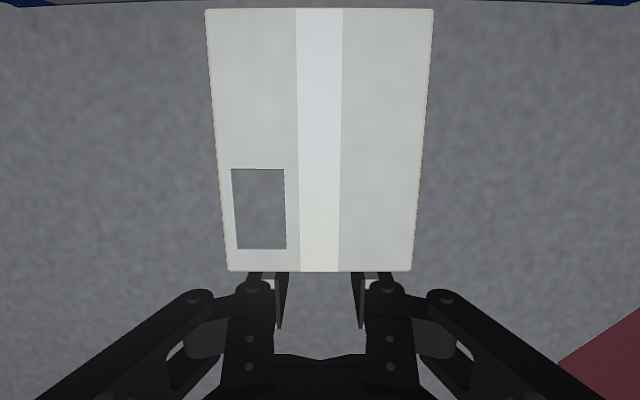

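The carton is square at bay y -2.2 with its front at about -50. I'll push it slowly into the mouth of the gap and watch the force.

Emit:
arm_command(
  steps=[
    [3,[0.4,0,0],0],
    [3,[0.8,0,0],0],
    [3,[1.2,0,0],0],
    [3,[1.6,0,0],0],
    [3,[2,0,0],0],
    [3,[2.4,0,0],0],
    [3,[2.4,0,0],0],
  ],
)

```text
time: 11.8
ee_pos: [0.4845, 0.0837, -0.0308]
ee_rot: [0.997, -0.074, 0.001, -0.0]
contact_force: [0.1, -0.6, -0.0]
width: 0.351
gripper_force: 0.0
```

```bash
python3 - <<'E'
from h import *
d,W,c=report(-76,-2)
d,W,c=bayrects('scene')
cr=c[150:330,230:430]; save('s3.png',cv2.resize(cr,None,fx=3.2,fy=3.2,interpolation=cv2.INTER_CUBIC))
E
```

```text
tcp [-126.6   -1.8] -0.0308 [ 0.1 -0.6 -0. ] [ 0.15  0.62  2.02 -0.    0.5   1.87]
yaw-bay deg -0.08
55178 ((-79.90266418457031, -24.572677612304688), (115.31450653076172, 116.39080047607422), 0.780409574508667)
x -116 [-36.2  32.1] x -106 [-36.3  32.2] x -96 [-36.2  32.2] x -86 [-36.4  32.1] x -76 [-36.4  32.1] x -66 [-36.5  31.9] x -56 [-36.6  31.9] x -46 [-36.6  32. ] x -36 [-36.5  31.8] x -26 [-81.6  31.8] 
bin -40 34.0 -40.4
bin -20 34.2 -40.5
bin 0  
bin 20  
bin 40
```

View pics/s3.png

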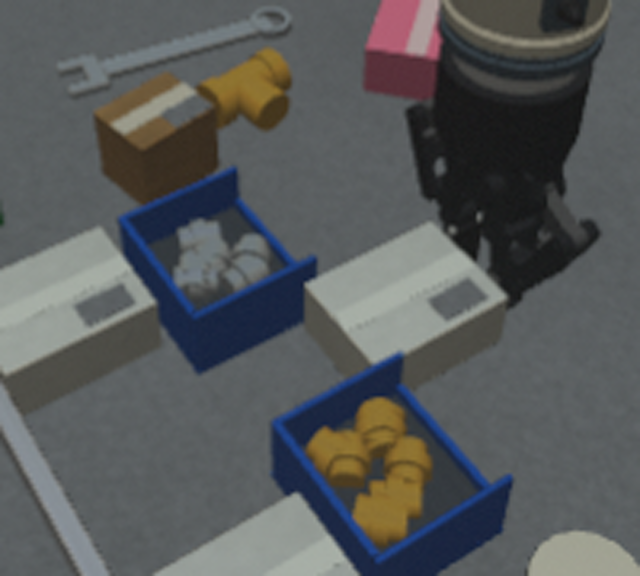

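The front has entered the gap by 14 mm with about 2.3 mm clear on the left and 3.8 mm on the right, and no added force. Before going deeper I'll check that the finger linkage clears the 50 mm bins.

```bash
python3 - <<'E'
from h import *
d,W,c=bayrects('wrist');s=d['state']
T=np.linalg.inv(np.linalg.inv(d['T']))
p=W.reshape(-1,3);k=c.reshape(-1,3).astype(int);a=-.146;q=p[:,:2]*1000-(610,67); b=np.c_[q[:,0]*np.cos(a)+q[:,1]*np.sin(a),-q[:,0]*np.sin(a)+q[:,1]*np.cos(a)]
t=tobay(s['ee_pos'][:2]*1000)
dark=(k.max(1)<70)&(p[:,2]>.015)&(abs(b[:,0]-t[0])<45)
for h in range(10,130,8):
    n=dark&(abs(p[:,2]*1000-h)<4)
    if n.sum()>5: print(h,n.sum(),np.percentile(b[n,1]-t[1],[1,99]).round(),np.percentile(b[n,0]-t[0],[1,99]).round())
E
```

```text
18 74 [-16.  15.] [-11.  -1.]
26 131 [-16.  15.] [-11.   5.]
34 439 [-29.  28.] [-11.   8.]
42 825 [-26.  21.] [-11.  11.]
50 1349 [-43.  42.] [-6. 14.]
58 3939 [-48.  47.] [-11.  14.]
66 6307 [-51.  49.] [-12.  13.]
74 4793 [-55.  53.] [-12.  17.]
82 8622 [-58.  56.] [-6. 17.]
90 9834 [-61.  60.] [ 3. 18.]
98 3716 [-64.  62.] [11. 20.]
```

At z≈50 mm the linkage is ±43 mm wide, so it would graze the bins. I'll back off 6 mm, raise 10 mm, narrow the fingers to 2 cm and then push on.

Emit:
arm_command(
  steps=[
    [3,[-0.6,0,0],0],
    [2,[-0.8,0,-0.6],0],
    [2,[-0.8,0.05,-1],0],
    [2,[-0.3,0.05,-1],0],
    [2,[0.3,0.05,-1],0],
    [2,[1,0.05,-1],0],
    [2,[1.7,0.05,-1],0],
    [2,[2.4,0.05,-1],0],
    [2,[3.1,0.05,-1],0],
    [2,[3.8,0.05,-1],0],
    [2,[4.5,0.05,-1],0],
    [2,[5.2,0.05,-1],0],
    [2,[5.9,0.05,-1],0],
    [2,[6.6,0.05,-1],0],
    [2,[7.3,0.05,-1],0],
    [2,[8,0.05,-1],0],
    [2,[8,0.05,-1],0],
  ],
)

```text
time: 14.08
ee_pos: [0.5637, 0.0714, -0.0207]
ee_rot: [0.997, -0.074, 0.001, -0.0]
contact_force: [0.3, 0.4, 0.1]
width: 0.234
gripper_force: 0.0
```

```bash
python3 - <<'E'
from h import *
d,W,c=report(5,-2,60)
s=d['state']
p=W.reshape(-1,3);k=c.reshape(-1,3).astype(int);a=-.146;q=p[:,:2]*1000-(610,67); b=np.c_[q[:,0]*np.cos(a)+q[:,1]*np.sin(a),-q[:,0]*np.sin(a)+q[:,1]*np.cos(a)]
t=tobay(s['ee_pos'][:2]*1000)
dark=(k.max(1)<70)&(p[:,2]>.015)&(abs(b[:,0]-t[0])<45)
for h in range(18,80,6):
    n=dark&(abs(p[:,2]*1000-h)<3)
    if n.sum()>5: print(h,n.sum(),np.percentile(b[n,1]-t[1],[1,99]).round())
E
```

```text
tcp [-46.5  -2.4] -0.0207 [0.3 0.4 0.1] [ 0.11  0.66  1.85 -0.    0.62  1.82]
yaw-bay deg -0.08
46826 ((9.067218780517578, -10.482486724853516), (105.5083236694336, 95.1076431274414), 85.26725006103516)
x -35 [-36.8  32. ] x -25 [-36.7  32. ] x -15 [-59.   32.1] x -5 [-61.5  32. ] x 5 [-36.7  32. ] x 15 [-36.5  31.9] x 25 [-36.6  31.8] x 35 [-36.7  31.9] x 45 [-36.7  31.8] x 55 [-36.6  31.8] 
bin -40 34.3 -40.6
bin -20 34.4 -40.5
bin 0 34.5 -40.3
bin 20 34.2 -40.6
bin 40 34.3 -40.6
18 144 [-126.  124.]
24 1233 [-126.  124.]
30 1598 [-126.  124.]
36 2076 [-126.  124.]
42 2245 [-126.  124.]
48 1206 [-126.  124.]
54 631 [-20.  19.]
60 1063 [-38.  36.]
66 2088 [-43.  41.]
72 5788 [-45.  44.]
78 3121 [-49.  47.]
```

Emit:
arm_command(
  steps=[
    [2,[0.7,0,0],0],
    [2,[1.4,0,0],0],
    [2,[2.1,0,0],0],
    [2,[2.8,0,0],0],
    [2,[3.5,0,0],0],
    [2,[4.2,0,0],0],
    [2,[4.9,0,0],0],
    [2,[5.6,0,0],0],
    [2,[6.3,0,0],0],
    [2,[6.9,0,0],0],
    [2,[7.4,0,0],0],
    [2,[7.7,0,0],0],
    [2,[7.9,0,0],0],
    [2,[7.9,0,0],0],
  ],
)

```text
time: 15.88
ee_pos: [0.641, 0.0598, -0.0208]
ee_rot: [0.997, -0.074, 0.0, -0.0]
contact_force: [-0.5, 0.5, 0.1]
width: 0.237
gripper_force: 0.2
```

```bash
cat >> h.py <<'E'
def bar():
    d,W,c=report(90,-2,48)
    p=W.reshape(-1,3);a=-.146;q=p[:,:2]*1000-(610,67); b=np.c_[q[:,0]*np.cos(a)+q[:,1]*np.sin(a),-q[:,0]*np.sin(a)+q[:,1]*np.cos(a)]
    for y in range(-60,61,10):
        n=(abs(b[:,1]-y)<4)&(b[:,0]>120)&(b[:,0]<170)
        A=b[n&(abs(p[:,2]-.030)<.003),0]; B=b[(abs(b[:,1]-y)<4)&(b[:,0]>40)&(b[:,0]<170)&(abs(p[:,2]-.040)<.004),0]
        print(y,np.percentile(A,[1,99]).round(1) if len(A) else '',np.percentile(B,[.5,99.5]).round(1) if len(B) else '')
    return d,W,c
E
python3 - <<'E'
from h import *
d,W,c=bar(); save('w6.png',c)
E
```

```text
tcp [31.7 -2.6] -0.0208 [-0.5  0.5  0.1] [ 0.07  0.73  1.68 -0.    0.73  1.79]
yaw-bay deg -0.07
46586 ((87.37615203857422, -2.372638702392578), (70.8446044921875, 90.24120330810547), 89.89059448242188)
x 42 [-36.7  31.9] x 52 [-36.8  31.9] x 62 [-36.9  32. ] x 72 [-36.8  32. ] x 82 [-36.8  32. ] x 92 [-36.5  31.9] x 102 [-36.6  31.8] x 112 [-36.8  31.8] x 122 [-36.8  31.8] x 132 [-36.7  31.7] 
bin -40  
bin -20 119.6 -126.2
bin 0 35.3 -40.9
bin 20 119.0 -125.5
bin 40 34.3 -40.6
-60 [138.9 139.8] [40.6 42.3]
-50 [138.9 139.6] [40.8 42.2]
-40 [139.1 139.5] [ 40.3 131.6]
-30 [138.8 139.5] [ 43.5 131.8]
-20 [139.3 139.3] [ 42.2 131.7]
-10 [139.  139.3] [ 43.2 131.6]
0 [139.  139.3] [ 43.8 131.9]
10 [139.1 139.4] [ 42.  131.7]
20 [138.9 139.5] [ 43.6 131.9]
30 [138.9 139.5] [ 43.6 131.9]
40 [138.8 139.7] [40.2 42.1]
50 [139.1 140. ] [40.7 42.1]
60 [139.  140.1] [40.4 42.1]
```

View pics/w6.png

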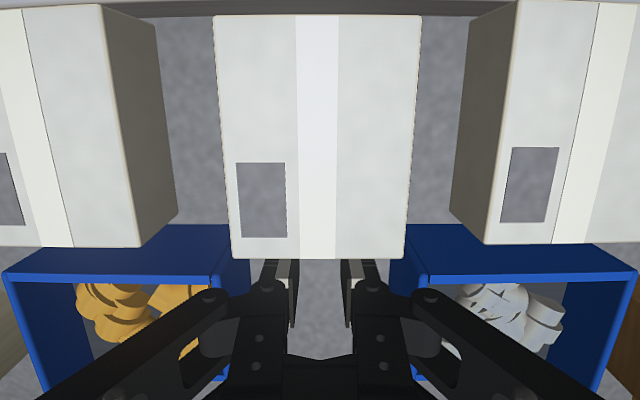

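The carton is behind the gap and square to the bar. Its front is at 131.8 and the bar's face at about 139, so 7 mm remain. I'll finish gently.

Emit:
arm_command(
  steps=[
    [2,[0.3,0,0],0],
    [2,[0.5,0,0],0],
    [2,[0.6,0,0],0],
    [2,[0.65,0,0],0],
    [2,[0.7,0,0],0],
    [2,[0.7,0,0],0],
  ],
)

```text
time: 16.68
ee_pos: [0.6476, 0.0588, -0.0209]
ee_rot: [0.997, -0.074, 0.0, 0.0]
contact_force: [-2.7, 0.5, 1.6]
width: 0.233
gripper_force: 1.1
```

```bash
python3 - <<'E'
from h import *
bar()
E
```

```text
tcp [38.4 -2.6] -0.0209 [-2.7  0.5  1.6] [ 0.07  0.74  1.66 -0.    0.74  1.79]
yaw-bay deg -0.07
46026 ((91.34127807617188, -2.3458251953125), (71.0655517578125, 93.31224822998047), 89.99858093261719)
x 52 [-36.7  32. ] x 62 [-36.9  32. ] x 72 [-36.9  32. ] x 82 [-36.9  32. ] x 92 [-36.7  32. ] x 102 [-36.6  31.9] x 112 [-36.6  31.7] x 122 [-36.8  31.9] x 132 [-36.7  31.8] 
bin -40  
bin -20 120.0 -125.8
bin 0 35.3 -41.3
bin 20 119.0 -125.6
bin 40 34.7 -41.2
-60 [139.3 146.1] [40.4 42.1]
-50 [139.1 145.8] [40.5 42.3]
-40 [139.3 145.7] [ 40.2 137.9]
-30 [140.8 145.6] [ 49.2 138.5]
-20 [140.7 145.4] [ 45.  138.4]
-10 [140.8 145.5] [ 49.  138.4]
0 [140.8 145.5] [ 50.7 138.5]
10 [140.8 145.5] [ 48.6 138.5]
20 [140.8 145.6] [ 44.8 138.6]
30 [141.  145.8] [ 50.3 138.6]
40 [139.3 145.9] [40.2 42.2]
50 [139.1 146.2] [40.6 42.1]
60 [139.1 146.4] [40.2 42.1]
```

Contact begins at -2.7 N. I'll push 2 mm more to seat it, then back out, lift and look.

Emit:
arm_command(
  steps=[
    [2,[0.05,0,0],0],
    [2,[0.1,0,0],0],
    [2,[0.15,0,0],0],
    [2,[0.15,0,0],0],
  ],
)

```text
time: 17.23
ee_pos: [0.6476, 0.0588, -0.0209]
ee_rot: [0.997, -0.074, -0.001, 0.0]
contact_force: [-6.8, 1.0, 5.3]
width: 0.235
gripper_force: 3.6
```

Emit:
arm_command(
  steps=[
    [2,[-0.5,0,0],0],
    [2,[-2,0,0],0],
    [2,[-6,0,0],0],
    [2,[-11,0,0],0],
    [2,[-11,0,-5],0],
    [2,[-13,0,-11],0],
    [2,[-16,0,-17],0],
    [2,[-20,4,-20],0],
    [2,[-23,10,-20],0],
    [2,[-24,16,-20],0],
    [2,[-24,22,-20],0],
    [2,[-24,28,-20],0],
    [2,[-24,34,-20],0],
    [2,[-24,40,-20],0],
    [2,[-24,40,-20],0],
    [2,[-24,40,-20],0],
  ],
)

```text
time: 19.23
ee_pos: [0.3522, -0.3011, 0.1787]
ee_rot: [0.997, -0.074, -0.0, -0.0]
contact_force: [-0.7, 0.4, -0.4]
width: 0.233
gripper_force: 0.0
```

```bash
python3 - <<'E'
from h import *
d,W,c=bayrects('top'); save('top3.png',c[60:330,130:450].repeat(2,0).repeat(2,1))
b,r=carton(W,c,cx=93,cy=0,r=58); print(r)
for x in range(40,150,10):
    n=abs(b[:,0]-x)<5
    if n.sum()>3: print(x,b[n,1].min().round(1),b[n,1].max().round(1))
f=np.load('top1.npz')
for n,bx,lo,hi in [('stL',(210,95,258,142),.034,.05),('stR',(305,108,352,157),.034,.05),('box',(345,168,380,208),.045,.07),('jar',(160,135,205,178),.06,.09),('tee',(345,205,382,250),.01,.05),('flange',(140,190,190,235),.007,.03),('pink',(315,255,378,322),.03,.06)]:
    A=[np.round(np.mean(rect(w,cc,bx,lo,hi,anyc)[0][:,:2]*1000,0),1) for w,cc in((f['W'],f['c']),(W,c))]; print(n,*A)
E
```

```text
((93.66021728515625, 8.80328369140625), (86.91218566894531, 91.81161499023438), 89.59398651123047)
50 -33.8 34.8
60 -34.0 35.8
70 -34.3 35.7
80 -34.6 35.4
90 -34.3 35.4
100 -34.3 35.7
110 -34.6 35.5
120 -34.2 35.2
130 -33.5 35.0
140 -34.4 51.9
stL [711.2 159.1] [711.  159.1]
stR [682.2 -45. ] [682.5 -45.3]
box [ 559.4 -122.7] [ 559.5 -122.7]
jar [617.6 257.3] [617.6 257.2]
tee [ 477.1 -132. ] [ 477.2 -131.9]
flange [504.  298.6] [503.9 298.6]
pink [346.3 -90.9] [346.4 -90.8]
```

View pics/top3.png

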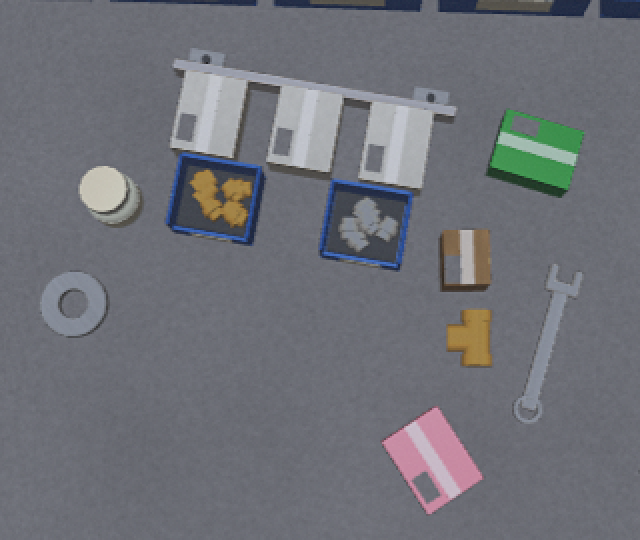

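The top view shows the carton at (305,128), square against the bar, centred and wholly behind the bins. The other stock hasn't moved and the hand is clear.

```bash
python3 -c "
from workcell import job; print(job.hand_in())"
```

```text
the job is handed in; nothing more can be done
None
```

The carton was pushed through the gap and stands square against the stop bar in the empty place; the measured bystanders are where they were, the hand is clear, and the job was handed in at about 19 s.

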